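# Weigh the powder tub on the notched beam scale

## Robot

A 7-joint arm with a two-finger parallel gripper is mounted at the origin on the work surface. World frame = base frame: x ahead of the robot, y to its left, z up, the work surface at z = 0. Lengths are in m, angles in rad, forces in N, time in s.
With the tool pointing down it reaches from about 0.425 to 0.875 m from the base axis. Payload 4.7 kg.
Tool frame: the origin (TCP) lies where the fingers leave the gripper's body, on its centre line; the fingertips stand 70 mm ahead of it and the grasp point (between the pads) lies 51 mm ahead of it (bot.grasp_offset is the distance from the TCP to the grasp point, in m); z points along the fingers, y is the line along which they close (so a half turn about z gives the same grasp; the last joint's range is limited). The gripper opens to 87 mm and grips with 3 to 60 N. Pads are 19 mm wide; open, the fingers measure 117 mm over their backs; the gripper's body (75 mm by 190 mm) begins 51 mm behind the grasp point.
Start: joints at [-1.12, 0.321, -0.07, 1.45, 0.023, 1.371, -0.057], TCP at [0.275, 0.589, 0.292] pointing down, gripper open.
Joint ranges: [-2.86, 2.86], [-0.3, 2.09], [-1.38, 1.24], [0.06, 2.45], [-1.56, 4.7], [0.09, 2.05], [-2.69, 2.69]. Speed limits (rad/s): [2.57, 2.57, 3.14, 3.14, 3.14, 3.14, 3.14].

## Interface

Orientations are given as a unit quaternion [x, y, z, w].
In Python, from cell import bot, viewer gives the robot as it stands.
- The arm moves only by the shell command python3 -m jog FILE [OPENING] [FORCE], which reads ROWS from the file FILE. ROWS is a JSON object whose key "offsets" holds a list of rows, 1 to 5 of them, each of 6 numbers: dx, dy, dz in m, then a rotation vector rx, ry, rz in rad; each row is the pose to reach, as a shift and turn from the pose commanded when the command began, along the tool's axes at that moment; what a row does not reach only later rows make up. A row lasts 1/12 s, in which the tool goes at most 0.0417 m and 0.125 rad, less where a joint would pass 70% of its speed; a pose out of reach is approached as far as the arm can. OPENING is the finger opening in m, set as the command begins (- or left out keeps the last). The fingers move at their own pace and stop on an object; FORCE is the grip in N (left out, the last holds). Time passes only in rows, so rows that do not move let the fingers close. It prints the time, the measured TCP pose, the force, the opening and the grip force at its end. Input that does not fit is refused with a message, and nothing moves.
- bot.sense(): the state, without advancing time (a new reading comes with each control period).
- viewer.camera(name): name is "scene" or "top"; returns (picture, depth): 384x512x3 uint8, blue, green, red; 384x512 float32, m along the optical axis (not along the pixel's ray), 0 where there is no reading.
- viewer.camera_info(name): a dict with "vertical_fov" (degrees; the focal length in pixels is half the picture's height over the tangent of half this angle, whatever the lens; pixels are square), "cx", "cy" (the principal point, pixels), "world_from_camera" (4x4, takes a point from camera to world coordinates). Camera axes: x right, y down, z forward; pixel columns grow to the right and rows downward; lengths in m; the calibration is good to about 2 mm. A picture is of the moment at which its call begins. camera_info takes no time and is no camera call.
- bot.hand_in(): hands the job in; it is judged then, once.
The state is a dict: "time_s": time; "joints": joint angles; "qd": joint speeds; "tau": joint torques, N m; "tcp_pos": TCP position; "ee_rot": TCP orientation; "force": force on the tool from outside, world axes, zero at the start; "wrist_torque": the same for the moment, N m; "opening": finger opening in m; "grasp_force": force on a finger pad.
Only numpy, scipy, OpenCV 4.12 (cv2) and the standard library are available. Lean on these libraries where they do the work, as an engineer would, in place of code of your own. Each camera call takes 0.05 s, during which the arm holds its last target. There are 200 camera calls.

## Task

Find out how much transfer powder is left: set the tub down gently and upright in the middle of the scale's pan, then slide the poise out along the notched beam until the beam floats with its pointer resting between the two outer lines of the index plate, and take your hand away. The beam hangs on delicate flexures, so nudge the poise by its thumb tab with a light fingertip, without pinching it or leaning on the scale, and leave the other things on the bench where they are.

Things in the scene. Friction and masses are not known exactly. Their poses are not given: they have to be found in the camera images.
- scale: Bench beam scale, fixed. Origin on the table below the pivot, z up; y axis along the beam: +y pan end, -y pointer end. Base 130 mm wide, 28 mm high, y +145 to -297 mm. Two pivot cheeks 127 mm high at x +/-31 mm; pivot axis 125 mm high. A loop 33 mm wide, 102 mm high, at y -247 mm limits the beam's swing; white index plate (106 mm high) at y -286 mm. Beam, pan and poise are parts of it.
- beam (a joint): Beam angle, rad: 0 level, positive when the pan end is up and the pointer down; soft stops at -0.05 and +0.05. Flexures pull it towards level: between the stops one notch of the poise turns the free beam by about 0.024 rad. It settles within about 1 s once nothing touches it; a hand on the poise disturbs it, so read it hands-off.
- poise (a joint): Travel of the poise from the zero notch, m: 0 at the zero notch (60 mm from the pivot), growing towards the pointer, 0.16 at the far end. Notches every 10 mm: a sprung ball drops into them, so let go it rests at whole 10 mm steps. About 6 N pushes it over each ridge, then it snaps forward into the next notch. Each notch balances 25 g.
- tab (a point): Centre of the top edge of the poise's thumb tab, 142 mm above the table with the beam level. The tab is a steel plate 22 mm wide across the beam, 6 mm thick along it, 36 mm tall, on the middle of the poise (dark steel saddle on the bar, 30 mm wide, 22 mm long, its top 36 mm below this point). Push it slowly, feeling each ridge: the beam's flexures stand no more than 10 N.
- pointer (a point): Tip of the pointer, at the -y end of the beam, 275 mm from the pivot.
- index (a point): Centre line of the fixed index plate, level with the pointer's tip when the beam is level. The two short outer lines are 4.5 mm above and below it.
- pan_top (a point): Centre of the upper face of the round steel pan (120 mm diameter, flat, no rim), 75 mm from the pivot towards +y, 155 mm above the table when level. It stays level while it rises and sinks up to 4 mm with the beam (pan up when empty); the reading does not depend on where on it the tub stands. Open space above.
- tub: Closed round tub of transfer powder, white with a grey lid, 62 mm diameter (lid 65 mm), 72 mm tall, lid from 56 mm up. It is the low round pot standing by itself towards the right (-y) of the bench. Weighs between 0.2 and 0.37 kg: how much is the question. Origin: centre of its underside, z up.
- mug: White mug, 80 mm diameter, 95 mm tall. Bystander. Origin: centre of underside.
- tape: Roll of amber tape lying flat, 84 mm diameter, 24 mm tall. Bystander. Origin: centre of underside.
- spray: White bottle, 60 mm diameter, 170 mm tall, narrower at the top. Bystander. Origin: centre of underside.
- eraser: Wooden board eraser, 125 x 48 x 32 mm. Bystander. Origin: centre of underside.
- blanks: Open cardboard box with badge blanks, 140 x 190 x 45 mm, beyond the scale. Bystander. Origin: centre of underside.
- spanner: Steel spanner, 170 mm long, lying flat. Bystander. Origin: centre of underside.
- offcuts: Grey open plastic tray, 110 x 110 x 50 mm. Bystander. Origin: centre of underside.
Things that resemble listed ones, but are neither listed nor needed, are in the scene too. Of the things shaped like the tub, the white one is meant.

How it is judged:
By the outcome, as a careful person would: the job done as asked, in the order asked, and still so for the second after the job is handed in, with the robot touching nothing.
It also fails if it takes over 72 s, if anything falls off the work surface, if the arm or the gripper's body presses on something with over 40 N, if the wrist force passes 120 N, or if a joint passes its speed limit or range.

## Working session

There is one attempt and no reset: what is moved stays moved. The work goes in short steps, Python scripts to look and compute and a shell command to move; the robot and the scene stay as the last step left them, time stands still between calls to the robot, and variables do not carry over. Pictures are saved under pics/ and viewed, at most 10 in all, crops included, and the job is handed in when it is done.

```bash
mkdir -p pics; ls
python3 - <<'E'
from cell import bot, viewer
import cv2,numpy as np
s=bot.sense();print(s['time_s'],s['tcp_pos'],s['ee_rot'],s['force'],s['opening'])
for n in("scene","top"):
    im,d=viewer.camera(n);cv2.imwrite(f"pics/{n}0.png",im);np.savez(f"pics/{n}0.npz",im=im,d=d)
    i=viewer.camera_info(n);print(n,i)
E
```

```text
pics
0.0 [0.27484519 0.58856551 0.2911699 ] [ 2.16644250e-01  9.76250166e-01 -9.26896691e-04 -1.50831035e-04] [0.34858312 0.48575445 0.86023479] 0.08700877100267304
scene {'vertical_fov': 47.55393620836327, 'cx': 259.4199929842867, 'cy': 192.51051559613074, 'world_from_camera': array([[-0.8101756 ,  0.43368363, -0.394378  ,  1.17586949],
       [ 0.58599719,  0.58207337, -0.56373565,  0.84975099],
       [-0.01492599, -0.68782927, -0.72571903,  1.17978745],
       [ 0.        ,  0.        ,  0.        ,  1.        ]])}
top {'vertical_fov': 50.18270129441567, 'cx': 259.55334030704523, 'cy': 190.1905649421457, 'world_from_camera': array([[ 0.03026855, -0.98720561,  0.15655318,  0.40533969],
       [-0.99946051, -0.03189002, -0.0078554 ,  0.0095068 ],
       [ 0.01274738, -0.15623095, -0.98763829,  1.26168234],
       [ 0.        ,  0.        ,  0.        ,  1.        ]])}
```

View pics/scene0.png

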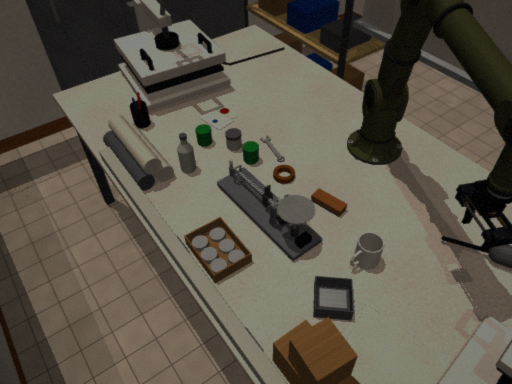

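View pics/top0.png

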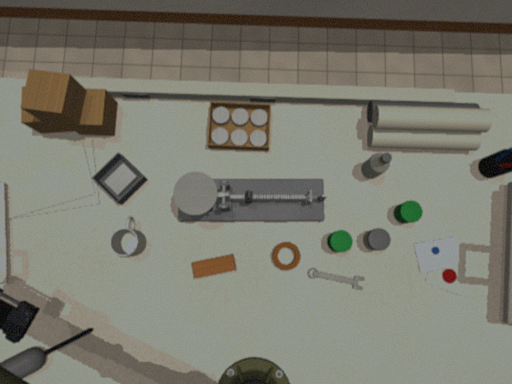

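Three tub-shaped things are visible in the top picture: green at (340,241), grey-lidded at (377,239) and green at (408,211). The grey-lidded one, at (233,138) in the scene picture, fits "white, grey lid". I'll confirm that with a crop and measure everything at the same time.

```bash
cat > h.py <<'E'
from cell import bot, viewer
import numpy as np,cv2
def K(n):
    i=viewer.camera_info(n);return 192/np.tan(np.radians(i['vertical_fov']/2)),i['cx'],i['cy'],np.array(i['world_from_camera'])
def ray(n,u,v):
    f,cx,cy,T=K(n);return T[:3,3],T[:3,:3]@np.array([(u-cx)/f,(v-cy)/f,1])
def plane(n,u,v,z):
    o,d=ray(n,u,v);return o+d*(z-o[2])/d[2]
def cloud(n,d):
    f,cx,cy,T=K(n);v,u=np.mgrid[:384,:512]
    return np.stack([(u-cx)/f*d,(v-cy)/f*d,d],-1)@T[:3,:3].T+T[:3,3]
def proj(n,p):
    f,cx,cy,T=K(n);c=T[:3,:3].T@(np.array(p)-T[:3,3]);return f*c[0]/c[2]+cx,f*c[1]/c[2]+cy
E
python3 - <<'E'
from h import *
t=np.load('pics/top0.npz');s=np.load('pics/scene0.npz')
P=cloud('top',t['d']);S=cloud('scene',s['d'])
def fit(name,C,box,z0,z1):
    x0,y0,x1,y1=box;q=C[y0:y1,x0:x1].reshape(-1,3);q=q[(q[:,2]>z0)&(q[:,2]<z1)]
    (cx,cy),r=cv2.minEnclosingCircle(q[:,:2].astype(np.float32));print(name,len(q),'med',np.median(q,0).round(4),'circ',round(cx,4),round(cy,4),'r',round(r,4), 'rect',cv2.minAreaRect(q[:,:2].astype(np.float32)))
fit('tub top',P,(355,220,400,260),.06,.08)
fit('tub scn',S,(215,120,250,160),.06,.08)
fit('pan top',P,(165,165,222,225),.145,.175)
fit('pan scn',S,(265,185,325,235),.148,.175)
fit('base',P,(170,170,335,230),.015,.04)
fit('mug',P,(105,215,150,262),.08,.11)
fit('tape',P,(265,235,305,275),.015,.03)
fit('spray',P,(355,145,395,185),.1,.19)
q=P[170:230,215:335];print('high pts (tab etc)')
m=(q[...,2]>.11);n,l,st,ce=cv2.connectedComponentsWithStats(m.astype(np.uint8))
for i in range(1,n):print(st[i],ce[i]+[215,170],q[l==i].mean(0).round(4),q[l==i][:,2].max().round(4))
def crop(im,x0,y0,x1,y1,k):return cv2.resize(im[y0:y1,x0:x1],None,fx=k,fy=k,interpolation=cv2.INTER_CUBIC)
a=crop(s['im'],190,110,320,250,4);b=crop(t['im'],215,170,415,260,4)
W=np.zeros((600,800,3),np.uint8);a=cv2.resize(a,(220,237));
W[:360,:800]=b;W[360:597,:220]=a
c=crop(s['im'],215,115,265,165,4);W[380:580,240:440]=c
c=crop(s['im'],210,150,300,210,3.8);W[365:365+c.shape[0],450:450+c.shape[1]]=c
cv2.imwrite('pics/crop1.png',np.clip(W*1.6,0,255).astype(np.uint8))
E
```

```text
tub top 407 med [ 0.4612 -0.3475  0.0731] circ 0.462 -0.3492 r 0.0331 rect ((0.46230176091194153, -0.3479238748550415), (0.06369626522064209, 0.06320792436599731), 0.552447497844696)
tub scn 230 med [ 0.4701 -0.3261  0.0708] circ 0.4712 -0.2966 r 0.0827 rect ((0.46889743208885193, -0.29643940925598145), (0.16521650552749634, 0.06381590664386749), 85.0119857788086)
pan top 1493 med [0.5664 0.1765 0.1574] circ 0.5675 0.1765 r 0.0602 rect ((0.5676340460777283, 0.17754213511943817), (0.11639758199453354, 0.11768598854541779), 2.422624111175537)
pan scn 879 med [0.5706 0.1802 0.1563] circ 0.5683 0.1791 r 0.0622 rect ((0.5698314905166626, 0.17749366164207458), (0.12255575507879257, 0.11577875167131424), 48.82484436035156)
base 4138 med [ 0.5578 -0.0282  0.0287] circ 0.5712 0.0258 r 0.2268 rect ((0.5712842345237732, 0.024797871708869934), (0.1291959434747696, 0.4413447082042694), 1.8281599283218384)
mug 224 med [0.4374 0.3787 0.0922] circ 0.4441 0.3771 r 0.0527 rect ((0.43648460507392883, 0.3822641968727112), (0.09124449640512466, 0.07959458231925964), 34.667564392089844)
tape 380 med [ 0.4
[... 1427 characters left out ...]
  1] [311. 205.] [0.4053 0.0095 1.2617] 1.2617
[ 2 39  1  1  1] [217. 209.] [0.4053 0.0095 1.2617] 1.2617
[99 38  1  1  1] [314. 208.] [0.4053 0.0095 1.2617] 1.2617
[39 41  1  1  1] [254. 211.] [0.4053 0.0095 1.2617] 1.2617
[92 44  1  1  1] [307. 214.] [0.4053 0.0095 1.2617] 1.2617
[ 3 46  1  1  1] [218. 216.] [0.4053 0.0095 1.2617] 1.2617
[82 47  1  1  1] [297. 217.] [0.4053 0.0095 1.2617] 1.2617
[49 48  1  1  1] [264. 218.] [0.4053 0.0095 1.2617] 1.2617
[ 2 51  1  1  1] [217. 221.] [0.4053 0.0095 1.2617] 1.2617
[89 57  1  1  1] [304. 227.] [0.4053 0.0095 1.2617] 1.2617
[108  56   1   1   1] [323. 226.] [0.4053 0.0095 1.2617] 1.2617
[23 59  1  1  1] [238. 229.] [0.4053 0.0095 1.2617] 1.2617
```

View pics/crop1.png

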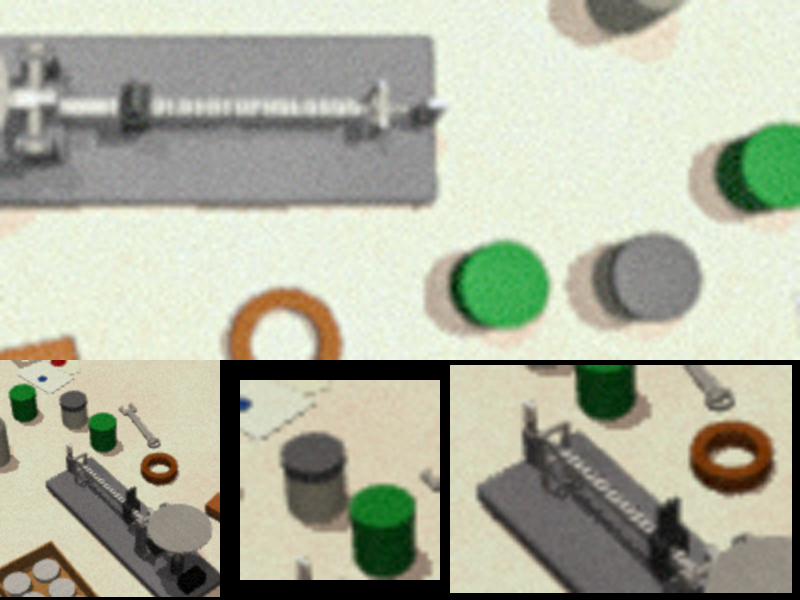

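The crop confirms it: the grey-lidded pot with the pale body at top (377,239) is the tub, and its neighbours have green bodies. It measures z 0.073 and r 33 mm, which fits. The pan (r 60 mm, z 0.157) and base (129x441 mm) fit too. I'll start moving and aligning tool y with the scale's x.

```bash
echo '{"offsets": [[-0.17,-0.122,0,0,0,0.625],[-0.17,-0.122,0,0,0,0.625],[-0.17,-0.122,0,0,0,0.625],[-0.17,-0.122,0,0,0,0.625],[-0.17,-0.122,0,0,0,0.625]]}' > path.dat && python3 -m jog path.dat
echo '{"offsets": [[0,0,0,0,0,0.481],[0,0,0,0,0,0.481],[0,0,0,0,0,0.481],[0,0,0,0,0,0.481]]}' > path.dat && python3 -m jog path.dat
cat >> h.py <<'E'
from scipy.spatial.transform import Rotation as R
def delta(p):
    s=bot.sense();return (R.from_quat(s['ee_rot']).inv().apply(np.array(p)-s['tcp_pos'])).round(4)
E
python3 - <<'E'
from h import *
s=bot.sense();r=R.from_quat(s['ee_rot']).as_matrix();print(s['tcp_pos'],r.round(3).tolist(),s['joints'])
print('tub above',delta([.462,-.3485,.25]),'mid',delta([.5,0,.29]))
for uv in[(248,194.7),(248.7,195.5)]:print('tab',plane('top',*uv,.145))
t=np.load('pics/top0.npz');P=cloud('top',t['d'])
q=P[186:202,244:253];print((q[...,2]*1000).astype(int))
for b in((325,225,356,258),(392,196,424,226)):
    k=P[b[1]:b[3],b[0]:b[2]].reshape(-1,3);k=k[(k[:,2]>.06)&(k[:,2]<.08)];print('green',cv2.minEnclosingCircle(k[:,:2].astype(np.float32)))
E
```

```text
time_s: 0.52
tcp_pos: [0.3775, 0.4053, 0.2918]
ee_rot: [0.509, 0.861, -0.0, -0.0]
force: [-0.8, 0.6, 0.4]
opening: 0.0869
grasp_force: 0.0
time_s: 0.85
tcp_pos: [0.377, 0.4068, 0.2919]
ee_rot: [0.7, 0.715, -0.0, -0.0]
force: [-0.4, -0.2, 0.3]
opening: 0.0873
grasp_force: 0.0
[0.37698011 0.40678212 0.29190412] [[-0.021, 1.0, -0.001], [1.0, 0.021, -0.0], [-0.0, -0.001, -1.0]] [-0.98364625  0.11752978  0.12228599  1.6969027  -0.01488763  1.32871958
 -0.83739279]
tub above [-0.7569  0.069   0.0422] mid [-0.4093  0.1144  0.002 ]
tab [0.56876449 0.03202175 0.145     ]
tab [0.5666035  0.03002056 0.145     ]
[[  31   29   32   27   28   33   32   26   28]
 [  29   27   27   24   28   24   30   28   26]
 [  30   34   32   30   26   27   29   26   32]
 [  28   29   27   23   28   28   31   28   29]
 [  28   28   28   26  141  140   29   31   27]
 [  27  102  101  104  138  144  102  108  108]
 [  28  106  105  101 1261  140  104  105  107]
 [  27  104  108  105  141  143  103  104  105]
 [  29  104  105  105  139  139  101  103  104]
 [  88  102  105  103  139  140  105  103  104]
 [  88  104  104 1261  139  140  102  106  103]
 [  92  103  103  105  141  141  107  105  103]
 [  91  103  104 1261  138  137  108  104  103]
 [  32  104  107  107  111  115  107  103  106]
 [  34  105  108  105  104  104  106  105  104]
 [  26  106  105  104  101  102  100  101   99]]
green ((0.4531348943710327, -0.2394874095916748), 0.0327865369617939)
green ((0.5463661551475525, -0.44406038522720337), 0.03314153850078583)
```

```bash
echo '{"offsets": [[-0.2,0.055,0,0,0,0],[-0.2,0.055,0,0,0,0],[-0.2,0.055,0,0,0,0],[-0.2,0.055,0,0,0,0],[-0.2,0.055,0,0,0,0]]}' > path.dat && python3 -m jog path.dat
echo '{"offsets": [[-0.2,0.055,0,0,0,0],[-0.2,0.055,0,0,0,0],[-0.2,0.055,0,0,0,0],[-0.2,0.055,0,0,0,0],[-0.2,0.055,0,0,0,0]]}' > path.dat && python3 -m jog path.dat
echo '{"offsets": [[-0.2,-0.025,0,0,0,0],[-0.2,-0.025,0,0,0,0],[-0.2,-0.025,0,0,0,0],[-0.2,-0.025,0,0,0,0],[-0.2,-0.025,0,0,0,0]]}' > path.dat && python3 -m jog path.dat
echo '{"offsets": [[-0.15,-0.02,0.03,0,0,0],[-0.15,-0.02,0.03,0,0,0],[-0.15,-0.02,0.03,0,0,0],[-0.15,-0.02,0.03,0,0,0],[-0.15,-0.02,0.03,0,0,0]]}' > path.dat && python3 -m jog path.dat
python3 - <<'E'
from h import *
s=bot.sense();print(delta([.462,-.3485,.085]),s['joints'],R.from_quat(s['ee_rot']).as_matrix().round(3).tolist())
E
```

```text
time_s: 1.27
tcp_pos: [0.4376, 0.2067, 0.292]
ee_rot: [0.697, 0.717, -0.0, -0.0]
force: [0.8, -0.3, -0.2]
opening: 0.0872
grasp_force: 0.0
time_s: 1.68
tcp_pos: [0.498, 0.0083, 0.2922]
ee_rot: [0.697, 0.717, 0.0, -0.0]
force: [0.7, 0.0, -0.4]
opening: 0.0871
grasp_force: 0.0
time_s: 2.1
tcp_pos: [0.4775, -0.1932, 0.2923]
ee_rot: [0.698, 0.716, 0.0, 0.0]
force: [0.8, -0.8, 0.3]
opening: 0.0872
grasp_force: 0.0
time_s: 2.52
tcp_pos: [0.4591, -0.3472, 0.261]
ee_rot: [0.701, 0.714, -0.003, 0.0]
force: [-0.4, 0.2, -0.2]
opening: 0.087
grasp_force: 0.0
[-0.0006  0.0036  0.176 ] [-0.1516339   0.23659503  0.87143348  1.71065632 -0.18223246  1.28165978
  0.7766463 ] [[-0.018, 1.0, -0.004], [1.0, 0.018, -0.004], [-0.004, -0.004, -1.0]]
```

```bash
echo '{"offsets": [[0,0.0035,0.04,0,0,0],[0,0.0035,0.08,0,0,0],[0,0.0035,0.12,0,0,0],[0,0.0035,0.15,0,0,0],[0,0.0035,0.15,0,0,0]]}' > path.dat && python3 -m jog path.dat
echo '{"offsets": [[0,0,0.013,0,0,0],[0,0,0.026,0,0,0],[0,0,0.026,0,0,0]]}' > path.dat && python3 -m jog path.dat
echo '{"offsets": [[0,0,0,0,0,0],[0,0,0,0,0,0],[0,0,0,0,0,0],[0,0,0,0,0,0],[0,0,0,0,0,0]]}' > path.dat && python3 -m jog path.dat .05 20
echo '{"offsets": [[0,0,0,0,0,0],[0,0,0,0,0,0],[0,0,0,0,0,0],[0,0,0,0,0,0],[0,0,0,0,0,0]]}' > path.dat && python3 -m jog path.dat
```

```text
time_s: 2.93
tcp_pos: [0.463, -0.3369, 0.1058]
ee_rot: [0.697, 0.717, -0.002, -0.006]
force: [-0.9, 1.0, -0.6]
opening: 0.0871
grasp_force: 0.0
time_s: 3.18
tcp_pos: [0.4665, -0.3399, 0.0855]
ee_rot: [0.697, 0.717, 0.0, -0.0]
force: [-0.4, 1.2, 0.1]
opening: 0.0869
grasp_force: 0.0
time_s: 3.6
tcp_pos: [0.4659, -0.3411, 0.087]
ee_rot: [0.697, 0.717, -0.0, 0.0]
force: [-4.2, 0.3, 6.4]
opening: 0.0636
grasp_force: 20.0
time_s: 4.02
tcp_pos: [0.466, -0.3411, 0.087]
ee_rot: [0.697, 0.717, -0.0, -0.0]
force: [-4.1, -0.0, 5.8]
opening: 0.0638
grasp_force: 20.0
```

The grasp is about 7 mm off-centre along the pads, so I'll open, re-centre and grip again.

```bash
echo '{"offsets": [[0,0,0,0,0,0],[0,0,0,0,0,0],[0,0,0,0,0,0],[0,0,0,0,0,0],[0,0,0,0,0,0]]}' > path.dat && python3 -m jog path.dat .087
python3 - <<'E'
from h import *
im,d=viewer.camera('top');C=cloud('top',d);q=C[215:265,350:405].reshape(-1,3);q=q[(q[:,2]>.066)&(q[:,2]<.079)]
print(len(q),np.median(q,0),cv2.minEnclosingCircle(q[:,:2].astype(np.float32)))
s=bot.sense();print(s['tcp_pos'],s['force'],delta([.462,-.3485,.085]));cv2.imwrite('pics/t1.png',cv2.resize(im[150:330,280:480],None,fx=3,fy=3))
E
```

```text
time_s: 4.43
tcp_pos: [0.4669, -0.3402, 0.0862]
ee_rot: [0.697, 0.717, 0.0, 0.0]
force: [-0.5, 0.8, -0.3]
opening: 0.085
grasp_force: 0.0
57 [ 0.45851511 -0.32567359  0.07212236] ((0.47555750608444214, -0.3071554899215698), 0.0569855272769928)
[ 0.46679597 -0.34025692  0.08618609] [-0.33017411 -0.24610063 -0.21703112] [-0.0081 -0.005   0.0012]
```

```bash
echo '{"offsets": [[-0.008,-0.003,0.001,0,0,0],[-0.008,-0.003,0.001,0,0,0],[-0.008,-0.003,0.001,0,0,0],[-0.008,-0.003,0.001,0,0,0]]}' > path.dat && python3 -m jog path.dat
echo '{"offsets": [[0,0,0,0,0,0],[0,0,0,0,0,0],[0,0,0,0,0,0],[0,0,0,0,0,0],[0,0,0,0,0,0]]}' > path.dat && python3 -m jog path.dat .05 20
echo '{"offsets": [[0,0,0,0,0,0],[0,0,0,0,0,0],[0,0,0,0,0,0]]}' > path.dat && python3 -m jog path.dat
```

```text
time_s: 4.82
tcp_pos: [0.4635, -0.3489, 0.0852]
ee_rot: [0.697, 0.717, 0.0, -0.0]
force: [0.3, 0.1, 0.3]
opening: 0.0868
grasp_force: 0.0
time_s: 5.23
tcp_pos: [0.4646, -0.3484, 0.0856]
ee_rot: [0.697, 0.717, 0.0, 0.001]
force: [1.3, 1.5, 0.3]
opening: 0.0637
grasp_force: 20.0
time_s: 5.48
tcp_pos: [0.4644, -0.3484, 0.0855]
ee_rot: [0.697, 0.717, 0.0, 0.001]
force: [2.7, 0.6, 1.6]
opening: 0.0642
grasp_force: 20.0
```

```bash
echo '{"offsets": [[0,0,-0.02,0,0,0],[0,0,-0.06,0,0,0],[0,0,-0.1,0,0,0],[0,0,-0.14,0,0,0],[0,0,-0.18,0,0,0]]}' > path.dat && python3 -m jog path.dat
echo '{"offsets": [[0.03,0.006,-0.03,0,0,0],[0.07,0.014,-0.04,0,0,0],[0.11,0.022,-0.04,0,0,0],[0.15,0.03,-0.04,0,0,0],[0.19,0.038,-0.04,0,0,0]]}' > path.dat && python3 -m jog path.dat
echo '{"offsets": [[0.04,0.008,0,0,0,0],[0.08,0.016,0,0,0,0],[0.12,0.024,0,0,0,0],[0.16,0.032,0,0,0,0],[0.19,0.038,0,0,0,0]]}' > path.dat && python3 -m jog path.dat
echo '{"offsets": [[0,0,0,0,0,0],[0,0,0,0,0,0]]}' > path.dat && python3 -m jog path.dat
python3 - <<'E'
from h import *
s=bot.sense();print(delta([.568,.177,.30]),s['joints'],s['force'],s['opening'])
E
```

```text
time_s: 5.9
tcp_pos: [0.462, -0.3484, 0.2659]
ee_rot: [0.698, 0.717, -0.001, -0.001]
force: [1.4, -0.6, -3.2]
opening: 0.0636
grasp_force: 20.0
time_s: 6.32
tcp_pos: [0.4953, -0.156, 0.3047]
ee_rot: [0.697, 0.717, -0.0, -0.001]
force: [0.1, -0.4, -2.8]
opening: 0.0639
grasp_force: 20.0
time_s: 6.73
tcp_pos: [0.528, 0.037, 0.3041]
ee_rot: [0.696, 0.718, -0.001, -0.001]
force: [0.1, 0.6, -3.4]
opening: 0.0638
grasp_force: 20.0
time_s: 6.9
tcp_pos: [0.5281, 0.0353, 0.3038]
ee_rot: [0.696, 0.719, -0.002, -0.001]
force: [-0.5, -0.8, -2.8]
opening: 0.0636
grasp_force: 20.0
[0.1403 0.0445 0.0034] [-0.66119234  0.05464475  0.56837408  1.74918801 -0.02868544  1.34990613
 -0.05457648] [-0.49797321 -0.78191786 -2.84311868] 0.06355796008073537
```

```bash
echo '{"offsets": [[0.04,0.013,0,0,0,0],[0.08,0.026,0,0,0,0],[0.12,0.037,0.02,0,0,0],[0.14,0.0445,0.03,0,0,0],[0.14,0.0445,0.04,0,0,0]]}' > path.dat && python3 -m jog path.dat
echo '{"offsets": [[0,0,0,0,0,0],[0,0,0,0,0,0]]}' > path.dat && python3 -m jog path.dat
python3 - <<'E'
from h import *
s=bot.sense();print(delta([.568,.177,.244]),s['force'],R.from_quat(s['ee_rot']).as_matrix()[:,2])
im,d=viewer.camera('scene');cv2.imwrite('pics/s2.png',cv2.resize(im[100:290,180:420],None,fx=3,fy=3))
E
```

```text
time_s: 7.32
tcp_pos: [0.5691, 0.1803, 0.2628]
ee_rot: [0.695, 0.719, -0.0, -0.001]
force: [-0.3, 1.2, -2.9]
opening: 0.0637
grasp_force: 20.0
time_s: 7.48
tcp_pos: [0.5693, 0.1716, 0.2643]
ee_rot: [0.698, 0.716, -0.002, 0.0]
force: [0.9, -0.3, -2.8]
opening: 0.0638
grasp_force: 20.0
[ 0.0055 -0.0011  0.0202] [ 0.89622141 -0.27106251 -2.75646964] [-0.00226184 -0.00318934 -0.99999236]
```

View pics/s2.png

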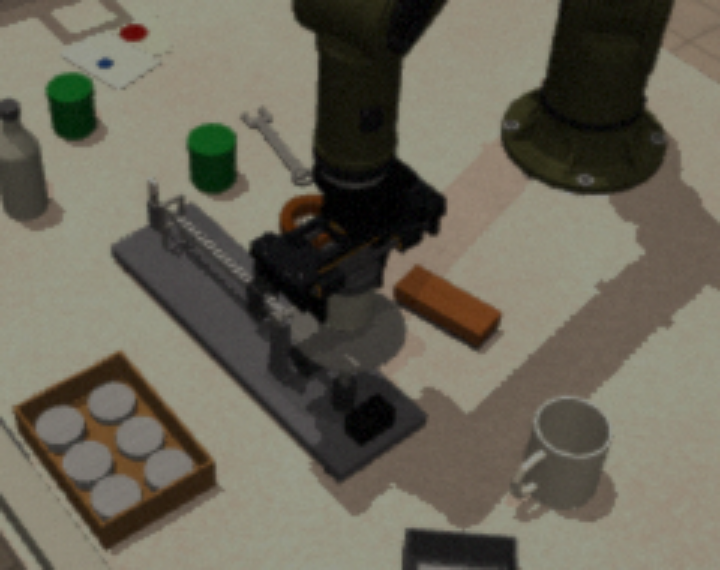

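The tub is upright over the pan (about (350,325) in the crop) and the gripper body lies across the beam. I'm lowering it slowly.

```bash
echo '{"offsets": [[0.0055,-0.001,0.004,0,0,0],[0.0055,-0.001,0.008,0,0,0],[0.0055,-0.001,0.012,0,0,0],[0.0055,-0.001,0.015,0,0,0],[0.0055,-0.001,0.018,0,0,0]]}' > path.dat && python3 -m jog path.dat
echo '{"offsets": [[0,0,0.001,0,0,0],[0,0,0.002,0,0,0],[0,0,0.003,0,0,0],[0,0,0.003,0,0,0]]}' > path.dat && python3 -m jog path.dat
echo '{"offsets": [[0,0,0.001,0,0,0],[0,0,0.002,0,0,0],[0,0,0.003,0,0,0],[0,0,0.003,0,0,0]]}' > path.dat && python3 -m jog path.dat
```

```text
time_s: 7.95
tcp_pos: [0.5683, 0.1797, 0.247]
ee_rot: [0.697, 0.717, -0.0, -0.0]
force: [-0.9, 0.4, -2.6]
opening: 0.0638
grasp_force: 20.0
time_s: 8.28
tcp_pos: [0.5684, 0.1801, 0.2442]
ee_rot: [0.697, 0.717, -0.0, 0.0]
force: [-0.2, 0.3, -3.4]
opening: 0.0643
grasp_force: 20.0
time_s: 8.62
tcp_pos: [0.5684, 0.1801, 0.2411]
ee_rot: [0.697, 0.717, -0.0, -0.0]
force: [-0.3, 0.7, -2.0]
opening: 0.064
grasp_force: 20.0
```

```bash
echo '{"offsets": [[0,0,0.001,0,0,0],[0,0,0.002,0,0,0],[0,0,0.003,0,0,0],[0,0,0.003,0,0,0]]}' > path.dat && python3 -m jog path.dat
echo '{"offsets": [[0,0,0.001,0,0,0],[0,0,0.001,0,0,0],[0,0,0.001,0,0,0]]}' > path.dat && python3 -m jog path.dat
```

```text
time_s: 8.95
tcp_pos: [0.5684, 0.18, 0.2381]
ee_rot: [0.697, 0.717, -0.0, 0.0]
force: [0.1, -0.6, -3.1]
opening: 0.0636
grasp_force: 20.0
time_s: 9.2
tcp_pos: [0.5684, 0.1801, 0.2373]
ee_rot: [0.697, 0.717, 0.0, 0.0]
force: [0.4, -0.6, -1.3]
opening: 0.0641
grasp_force: 20.0
```

```bash
echo '{"offsets": [[0,0,0.0005,0,0,0],[0,0,0.001,0,0,0],[0,0,0.001,0,0,0]]}' > path.dat && python3 -m jog path.dat
echo '{"offsets": [[0,0,0.0005,0,0,0],[0,0,0.001,0,0,0],[0,0,0.001,0,0,0]]}' > path.dat && python3 -m jog path.dat
```

```text
time_s: 9.45
tcp_pos: [0.5685, 0.1798, 0.2368]
ee_rot: [0.697, 0.717, 0.0, 0.0]
force: [-1.1, -2.2, 2.0]
opening: 0.0641
grasp_force: 20.0
time_s: 9.7
tcp_pos: [0.5686, 0.1797, 0.2367]
ee_rot: [0.697, 0.717, 0.0, 0.0]
force: [-3.0, -2.2, 6.8]
opening: 0.0642
grasp_force: 20.0
```

The pan is at its lower stop. I'll ease off by 1 mm, release and look.

```bash
echo '{"offsets": [[0,0,-0.0005,0,0,0],[0,0,-0.001,0,0,0],[0,0,-0.001,0,0,0]]}' > path.dat && python3 -m jog path.dat
echo '{"offsets": [[0,0,0,0,0,0],[0,0,0,0,0,0],[0,0,0,0,0,0],[0,0,0,0,0,0]]}' > path.dat && python3 -m jog path.dat .066
echo '{"offsets": [[0,0,0,0,0,0],[0,0,0,0,0,0],[0,0,0,0,0,0],[0,0,0,0,0,0],[0,0,0,0,0,0]]}' > path.dat && python3 -m jog path.dat .087
echo '{"offsets": [[0,0,-0.02,0,0,0],[0,0,-0.04,0,0,0],[0,0,-0.07,0,0,0],[0,0,-0.1,0,0,0],[0,0,-0.13,0,0,0]]}' > path.dat && python3 -m jog path.dat
python3 - <<'E'
from h import *
s=bot.sense();print(s['tcp_pos'],s['force'],s['opening'])
E
```

```text
time_s: 9.95
tcp_pos: [0.5685, 0.1799, 0.2368]
ee_rot: [0.697, 0.717, 0.0, 0.0]
force: [-3.1, -2.6, 5.1]
opening: 0.0639
grasp_force: 20.0
time_s: 10.28
tcp_pos: [0.5684, 0.1805, 0.2359]
ee_rot: [0.697, 0.717, 0.0, -0.0]
force: [-0.1, -0.5, -0.2]
opening: 0.066
grasp_force: 0.0
time_s: 10.7
tcp_pos: [0.5684, 0.1801, 0.2363]
ee_rot: [0.697, 0.717, 0.0, 0.0]
force: [-0.3, 0.6, 0.8]
opening: 0.0857
grasp_force: 0.0
time_s: 11.12
tcp_pos: [0.5682, 0.1799, 0.3676]
ee_rot: [0.697, 0.717, -0.0, -0.0]
force: [1.4, 0.3, -0.0]
opening: 0.0873
grasp_force: 0.0
[0.56818364 0.17991668 0.3675787 ] [ 1.37075033  0.28445371 -0.0446597 ] 0.08734905560509346
```

```bash
echo '{"offsets": [[-0.03,-0.03,0,0,0,0],[-0.06,-0.06,0,0,0,0],[-0.09,-0.09,0,0,0,0],[-0.12,-0.12,0,0,0,0],[-0.15,-0.15,0,0,0,0]]}' > path.dat && python3 -m jog path.dat 0 10
echo '{"offsets": [[0,0,0,0,0,0],[0,0,0,0,0,0],[0,0,0,0,0,0],[0,0,0,0,0,0]]}' > path.dat && python3 -m jog path.dat
cat >> h.py <<'E'
def look(tag,save=True):
    t,td=viewer.camera('top');s,sd=viewer.camera('scene')
    P=cloud('top',td);S=cloud('scene',sd)
    q=P[150:235,160:235].reshape(-1,3);l=q[(q[:,2]>.215)&(q[:,2]<.24)]
    print('lid top',len(l),l.mean(0).round(4),cv2.minEnclosingCircle(l[:,:2].astype(np.float32)))
    for n,C in(('top',P),('scn',S)):
        k=C.reshape(-1,3);k=k[(abs(np.hypot(k[:,0]-.568,k[:,1]-.177)-.048)<.009)&(k[:,2]>.145)&(k[:,2]<.165)];l=C.reshape(-1,3);l=l[(np.hypot(l[:,0]-.568,l[:,1]-.178)<.028)&(l[:,2]>.215)&(l[:,2]<.24)]
        print(n,'pan',len(k),(np.median(k[:,2])*1e3).round(2),'lid',len(l),(np.median(l[:,2])*1e3).round(2))
    k=P[185:205,225:325].reshape(-1,3);k=k[(k[:,2]>.126)&(k[:,2]<.16)&(k[:,1]<.06)]
    print('tab',len(k),np.median(k,0).round(4) if len(k) else '')
    p=proj('scene',[.576,-.184,.105]);u,v=int(p[0]),int(p[1])
    a=cv2.resize(s[v-20:v+20,u-20:u+35],None,fx=7,fy=7,interpolation=cv2.INTER_CUBIC)
    b=cv2.resize(t[150:235,160:340],None,fx=4,fy=4,interpolation=cv2.INTER_CUBIC)
    W=np.zeros((620-20,800,3),np.uint8);W[:b.shape[0]-90,:b.shape[1]]=b[45:-45];W[255:255+280,:385]=a
    c=cv2.resize(s[150:250,215:330],None,fx=3,fy=3);W[255:555,400:745]=c
    cv2.imwrite(f'pics/{tag}.png',np.clip(W*1.6,0,255).astype(np.uint8));np.savez(f'pics/{tag}.npz',t=t,s=s,td=td,sd=sd)
E
python3 -c "
from h import *
print(bot.sense()['tcp_pos'],bot.sense()['opening']);look('l1')"
```

```text
time_s: 11.53
tcp_pos: [0.4239, 0.0273, 0.3661]
ee_rot: [0.697, 0.717, 0.0, 0.0]
force: [-0.0, -0.3, 0.5]
opening: 0.0618
grasp_force: 0.0
time_s: 11.87
tcp_pos: [0.4259, 0.0298, 0.3663]
ee_rot: [0.697, 0.717, 0.0, 0.0]
force: [0.1, -0.3, 0.3]
opening: 0.0349
grasp_force: 0.0
[0.42585615 0.0297781  0.3662755 ] 0.03487103372977304
lid top 503 [0.5681 0.1777 0.2235] ((0.5690360069274902, 0.17837251722812653), 0.03263120353221893)
top pan 611 151.7 lid 371 223.76
scn pan 317 150.74 lid 196 222.82
tab 25 [0.5706 0.0321 0.1457]
```

View pics/l1.png

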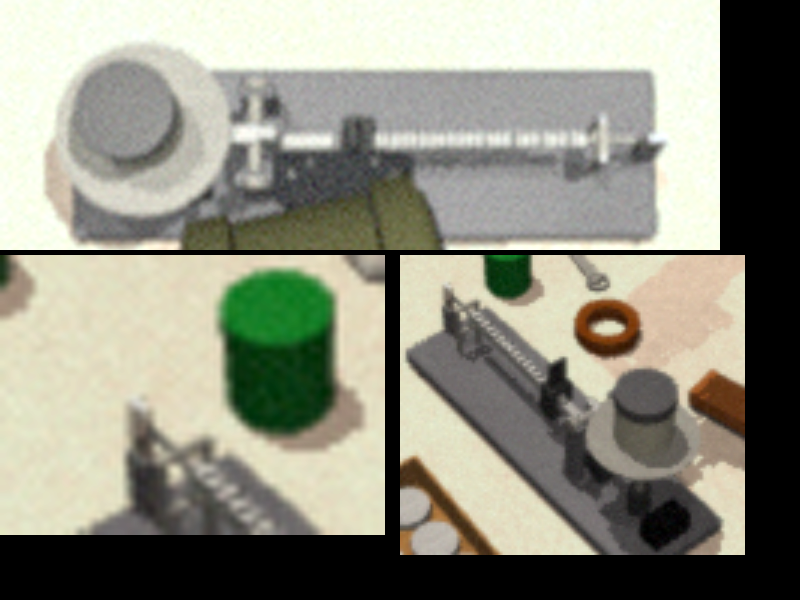

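The tub stands upright in the middle of the pan (lid at (130,110) in the crop) and the beam is on its pan-down stop. The tab is at y=0.032, 70 mm from the pivot, which is about notch 1. I'm bringing the closed fingertips in behind the tab.

```bash
echo '{"offsets": [[0.01,0.04,0.02,0,0,0],[0.02,0.08,0.04,0,0,0],[0.026,0.12,0.06,0,0,0],[0.03,0.144,0.08,0,0,0],[0.03,0.144,0.1,0,0,0]]}' > path.dat && python3 -m jog path.dat
echo '{"offsets": [[0,0,0,0,0,0],[0,0,0,0,0,0],[0,0,0,0,0,0]]}' > path.dat && python3 -m jog path.dat
python3 - <<'E'
from h import *
s=bot.sense();print(delta([.570,.056,.194]),s['opening'],s['force'])
t=np.load('pics/top0.npz');q=np.load('pics/scene0.npz')
for n,d in(('top',t['d']),('scene',q['d'])):
    k=cloud(n,d).reshape(-1,3);k=k[(abs(np.hypot(k[:,0]-.568,k[:,1]-.177)-.048)<.009)&(k[:,2]>.145)&(k[:,2]<.165)];print(n,np.median(k[:,2]))
E
```

```text
time_s: 12.38
tcp_pos: [0.573, 0.0658, 0.2617]
ee_rot: [0.696, 0.718, -0.002, 0.002]
force: [-1.9, 0.5, -1.1]
opening: 0.0015
grasp_force: 0.0
time_s: 12.63
tcp_pos: [0.5686, 0.0628, 0.2673]
ee_rot: [0.697, 0.717, 0.0, 0.0]
force: [-0.6, -0.8, 0.3]
opening: 0.0002
grasp_force: 0.0
[-0.0068  0.0012  0.0733] 0.00019020962264913212 [-0.59404533 -0.83483966  0.29507391]
top 0.15733443983863893
scene 0.15627788442771118
```

```bash
echo '{"offsets": [[-0.005,0.001,0.02,0,0,0],[-0.005,0.001,0.04,0,0,0],[-0.005,0.001,0.06,0,0,0],[-0.005,0.001,0.073,0,0,0],[-0.005,0.001,0.073,0,0,0]]}' > path.dat && python3 -m jog path.dat
echo '{"offsets": [[0,0,0,0,0,0],[0,0,0,0,0,0]]}' > path.dat && python3 -m jog path.dat
echo '{"offsets": [[-0.002,0,0,0,0,0],[-0.004,0,0,0,0,0],[-0.006,0,0,0,0,0],[-0.006,0,0,0,0,0]]}' > path.dat && python3 -m jog path.dat
echo '{"offsets": [[-0.001,0,0,0,0,0],[-0.002,0,0,0,0,0],[-0.003,0,0,0,0,0],[-0.003,0,0,0,0,0]]}' > path.dat && python3 -m jog path.dat
```

```text
time_s: 13.05
tcp_pos: [0.5683, 0.0579, 0.1926]
ee_rot: [0.697, 0.717, -0.0, -0.001]
force: [0.0, 0.1, 0.5]
opening: 0.0007
grasp_force: 0.0
time_s: 13.22
tcp_pos: [0.5704, 0.0579, 0.1953]
ee_rot: [0.697, 0.717, 0.001, 0.001]
force: [0.4, 0.1, -0.6]
opening: 0.0009
grasp_force: 0.0
time_s: 13.55
tcp_pos: [0.57, 0.051, 0.1938]
ee_rot: [0.697, 0.717, 0.0, 0.0]
force: [-0.8, 0.6, -0.6]
opening: 0.0008
grasp_force: 0.0
time_s: 13.88
tcp_pos: [0.5698, 0.0484, 0.1932]
ee_rot: [0.697, 0.717, -0.0, 0.0]
force: [-1.2, 0.5, 0.1]
opening: 0.0005
grasp_force: 0.0
```

```bash
for i in 1; do echo '{"offsets": [[-0.001,0,0,0,0,0],[-0.002,0,0,0,0,0],[-0.003,0,0,0,0,0],[-0.003,0,0,0,0,0]]}' > path.dat && python3 -m jog path.dat; done | grep -E "tcp|force:"
echo '{"offsets": [[-0.0005,0,0,0,0,0],[-0.001,0,0,0,0,0],[-0.001,0,0,0,0,0]]}' > path.dat && python3 -m jog path.dat| grep -E "tcp|force:"
echo '{"offsets": [[-0.0005,0,0,0,0,0],[-0.001,0,0,0,0,0],[-0.001,0,0,0,0,0]]}' > path.dat && python3 -m jog path.dat| grep -E "tcp|force:"
echo '{"offsets": [[-0.0005,0,0,0,0,0],[-0.001,0,0,0,0,0],[-0.001,0,0,0,0,0]]}' > path.dat && python3 -m jog path.dat| grep -E "tcp|force:"
```

```text
tcp_pos: [0.5698, 0.0468, 0.1933]
force: [0.3, 3.2, -0.2]
grasp_force: 1.5
tcp_pos: [0.5698, 0.0464, 0.1933]
force: [-1.1, 5.6, 0.3]
grasp_force: 2.6
tcp_pos: [0.5698, 0.046, 0.1933]
force: [-0.5, 6.6, -0.3]
grasp_force: 3.0
tcp_pos: [0.57, 0.0434, 0.1934]
force: [-0.7, 3.2, 0.3]
grasp_force: 1.4
```

The ridge gives way at about 6.6 N and the arm's give is soft, so I'm continuing slowly at 0.6 mm per row.

```bash
echo '{"offsets": [[-0.0006,0,0,0,0,0],[-0.0012,0,0,0,0,0],[-0.0018,0,0,0,0,0],[-0.0024,0,0,0,0,0],[-0.003,0,0,0,0,0]]}' > path.dat && python3 -m jog path.dat| grep -E "tcp|force: \["
echo '{"offsets": [[-0.0006,0,0,0,0,0],[-0.0012,0,0,0,0,0],[-0.0018,0,0,0,0,0],[-0.0024,0,0,0,0,0],[-0.003,0,0,0,0,0]]}' > path.dat && python3 -m jog path.dat| grep -E "tcp|force: \["
echo '{"offsets": [[-0.0006,0,0,0,0,0],[-0.0012,0,0,0,0,0],[-0.0018,0,0,0,0,0],[-0.0024,0,0,0,0,0],[-0.003,0,0,0,0,0]]}' > path.dat && python3 -m jog path.dat| grep -E "tcp|force: \["
echo '{"offsets": [[-0.0006,0,0,0,0,0],[-0.0012,0,0,0,0,0],[-0.0018,0,0,0,0,0],[-0.0024,0,0,0,0,0],[-0.003,0,0,0,0,0]]}' > path.dat && python3 -m jog path.dat| grep -E "tcp|force: \["
```

```text
tcp_pos: [0.5701, 0.0388, 0.1932]
force: [0.1, -0.1, 0.6]
tcp_pos: [0.5701, 0.0371, 0.1933]
force: [0.0, 2.1, -0.4]
tcp_pos: [0.5701, 0.0362, 0.1933]
force: [0.4, 7.0, -0.2]
tcp_pos: [0.5704, 0.0295, 0.1933]
force: [0.2, -0.6, -0.2]
```

```bash
f(){ grep -E "tcp|force: \["|tr '\n' ' ';echo; }
echo '{"offsets": [[-0.0006,0,0,0,0,0],[-0.0012,0,0,0,0,0],[-0.0018,0,0,0,0,0],[-0.0024,0,0,0,0,0],[-0.003,0,0,0,0,0]]}' > path.dat && python3 -m jog path.dat|f
echo '{"offsets": [[-0.0006,0,0,0,0,0],[-0.0012,0,0,0,0,0],[-0.0018,0,0,0,0,0],[-0.0024,0,0,0,0,0],[-0.003,0,0,0,0,0]]}' > path.dat && python3 -m jog path.dat|f
echo '{"offsets": [[-0.0006,0,0,0,0,0],[-0.0012,0,0,0,0,0],[-0.0018,0,0,0,0,0],[-0.0024,0,0,0,0,0],[-0.003,0,0,0,0,0]]}' > path.dat && python3 -m jog path.dat|f
echo '{"offsets": [[-0.0006,0,0,0,0,0],[-0.0012,0,0,0,0,0],[-0.0018,0,0,0,0,0],[-0.0024,0,0,0,0,0],[-0.003,0,0,0,0,0]]}' > path.dat && python3 -m jog path.dat|f
echo '{"offsets": [[-0.0006,0,0,0,0,0],[-0.0012,0,0,0,0,0],[-0.0018,0,0,0,0,0],[-0.0024,0,0,0,0,0],[-0.003,0,0,0,0,0]]}' > path.dat && python3 -m jog path.dat|f
echo '{"offsets": [[-0.0006,0,0,0,0,0],[-0.0012,0,0,0,0,0],[-0.0018,0,0,0,0,0],[-0.0024,0,0,0,0,0],[-0.003,0,0,0,0,0]]}' > path.dat && python3 -m jog path.dat|f
echo '{"offsets": [[-0.0006,0,0,0,0,0],[-0.0012,0,0,0,0,0],[-0.0018,0,0,0,0,0],[-0.0024,0,0,0,0,0],[-0.003,0,0,0,0,0]]}' > path.dat && python3 -m jog path.dat|f
echo '{"offsets": [[-0.0006,0,0,0,0,0],[-0.0012,0,0,0,0,0],[-0.0018,0,0,0,0,0],[-0.0024,0,0,0,0,0],[-0.003,0,0,0,0,0]]}' > path.dat && python3 -m jog path.dat|f
echo '{"offsets": [[-0.0006,0,0,0,0,0],[-0.0012,0,0,0,0,0],[-0.0018,0,0,0,0,0],[-0.0024,0,0,0,0,0],[-0.003,0,0,0,0,0]]}' > path.dat && python3 -m jog path.dat|f
echo '{"offsets": [[-0.0006,0,0,0,0,0],[-0.0012,0,0,0,0,0],[-0.0018,0,0,0,0,0],[-0.0024,0,0,0,0,0],[-0.003,0,0,0,0,0]]}' > path.dat && python3 -m jog path.dat|f
```

```text
tcp_pos: [0.5704, 0.0274, 0.1933] force: [-0.5, -0.6, -0.0] 
tcp_pos: [0.5704, 0.0265, 0.1933] force: [-0.8, 5.7, -0.7] 
tcp_pos: [0.5706, 0.0224, 0.1933] force: [0.3, 2.3, 0.5] 
tcp_pos: [0.5706, 0.0181, 0.1933] force: [0.1, 0.1, 0.6] 
tcp_pos: [0.5707, 0.0168, 0.1933] force: [-0.0, 3.4, 0.8] 
tcp_pos: [0.5707, 0.015, 0.1931] force: [0.1, 5.4, 0.3] 
tcp_pos: [0.5709, 0.0085, 0.1933] force: [-0.4, -0.2, -0.1] 
tcp_pos: [0.571, 0.0071, 0.1933] force: [0.2, 1.4, -0.1] 
tcp_pos: [0.571, 0.0061, 0.1931] force: [-0.4, 6.4, -0.3] 
tcp_pos: [0.5712, -0.0006, 0.1933] force: [0.3, 0.0, -0.3]
```

```bash
f(){ grep -E "tcp|force: \["|tr '\n' ' ';echo; }
echo '{"offsets": [[-0.0006,0,0,0,0,0],[-0.0012,0,0,0,0,0],[-0.0018,0,0,0,0,0],[-0.0024,0,0,0,0,0],[-0.003,0,0,0,0,0]]}' > path.dat && python3 -m jog path.dat|f
echo '{"offsets": [[-0.0006,0,0,0,0,0],[-0.0012,0,0,0,0,0],[-0.0018,0,0,0,0,0],[-0.0024,0,0,0,0,0],[-0.003,0,0,0,0,0]]}' > path.dat && python3 -m jog path.dat|f
echo '{"offsets": [[-0.0006,0,0,0,0,0],[-0.0012,0,0,0,0,0],[-0.0018,0,0,0,0,0],[-0.0024,0,0,0,0,0],[-0.003,0,0,0,0,0]]}' > path.dat && python3 -m jog path.dat|f
echo '{"offsets": [[-0.0006,0,0,0,0,0],[-0.0012,0,0,0,0,0],[-0.0018,0,0,0,0,0],[-0.0024,0,0,0,0,0],[-0.003,0,0,0,0,0]]}' > path.dat && python3 -m jog path.dat|f
echo '{"offsets": [[-0.0006,0,0,0,0,0],[-0.0012,0,0,0,0,0],[-0.0018,0,0,0,0,0],[-0.0024,0,0,0,0,0],[-0.003,0,0,0,0,0]]}' > path.dat && python3 -m jog path.dat|f
echo '{"offsets": [[-0.0006,0,0,0,0,0],[-0.0012,0,0,0,0,0],[-0.0018,0,0,0,0,0],[-0.0024,0,0,0,0,0],[-0.003,0,0,0,0,0]]}' > path.dat && python3 -m jog path.dat|f
echo '{"offsets": [[-0.0006,0,0,0,0,0],[-0.0012,0,0,0,0,0],[-0.0018,0,0,0,0,0],[-0.0024,0,0,0,0,0],[-0.003,0,0,0,0,0]]}' > path.dat && python3 -m jog path.dat|f
echo '{"offsets": [[-0.0006,0,0,0,0,0],[-0.0012,0,0,0,0,0],[-0.0018,0,0,0,0,0],[-0.0024,0,0,0,0,0],[-0.003,0,0,0,0,0]]}' > path.dat && python3 -m jog path.dat|f
echo '{"offsets": [[-0.0006,0,0,0,0,0],[-0.0012,0,0,0,0,0],[-0.0018,0,0,0,0,0],[-0.0024,0,0,0,0,0],[-0.003,0,0,0,0,0]]}' > path.dat && python3 -m jog path.dat|f
python3 -c "
from h import *
print(bot.sense()['time_s'])
try: look('l2')
except Exception as e: print(e)"
```

```text
tcp_pos: [0.5712, -0.0025, 0.1933] force: [0.1, -0.3, -0.0] 
tcp_pos: [0.5712, -0.0035, 0.1931] force: [-0.2, 6.0, -0.5] 
tcp_pos: [0.5714, -0.0077, 0.1932] force: [0.8, 1.5, -0.3] 
tcp_pos: [0.5715, -0.0119, 0.1933] force: [0.5, -0.1, -0.3] 
tcp_pos: [0.5715, -0.0131, 0.1932] force: [0.6, 4.2, -0.9] 
tcp_pos: [0.5716, -0.015, 0.1931] force: [-0.0, 4.7, -0.5] 
tcp_pos: [0.5717, -0.0214, 0.1934] force: [0.7, 0.3, 0.6] 
tcp_pos: [0.5718, -0.0228, 0.1933] force: [-1.0, 1.5, 0.6] 
tcp_pos: [0.5718, -0.0238, 0.193] force: [-0.5, 7.3, -1.3] 
24.55
lid top 500 [0.5683 0.1778 0.2236] ((0.5687714219093323, 0.1784140169620514), 0.0327347107231617)
top pan 603 152.13 lid 371 223.99
scn pan 318 150.92 lid 194 222.73
tab 0
```

```bash
f(){ grep -E "tcp|force: \["|tr '\n' ' ';echo; }
echo '{"offsets": [[-0.0006,0,0,0,0,0],[-0.0012,0,0,0,0,0],[-0.0018,0,0,0,0,0],[-0.0018,0,0,0,0,0],[-0.0018,0,0,0,0,0]]}' > path.dat && python3 -m jog path.dat|f
python3 -c "
from h import *
look('l3')"
```

```text
tcp_pos: [0.572, -0.0294, 0.1934] force: [-0.2, 0.5, 0.5] 
lid top 508 [0.5682 0.1775 0.2235] ((0.568783700466156, 0.1786808967590332), 0.03308679908514023)
top pan 609 151.84 lid 373 223.9
scn pan 314 150.47 lid 194 222.22
tab 0
```

```bash
f(){ grep -E "tcp|force: \["|tr '\n' ' ';echo; }
echo '{"offsets": [[-0.0006,0,0,0,0,0],[-0.0012,0,0,0,0,0],[-0.0018,0,0,0,0,0],[-0.0024,0,0,0,0,0],[-0.003,0,0,0,0,0]]}' > path.dat && python3 -m jog path.dat|f
echo '{"offsets": [[-0.0006,0,0,0,0,0],[-0.0012,0,0,0,0,0],[-0.0018,0,0,0,0,0],[-0.0024,0,0,0,0,0],[-0.003,0,0,0,0,0]]}' > path.dat && python3 -m jog path.dat|f
echo '{"offsets": [[-0.0006,0,0,0,0,0],[-0.0012,0,0,0,0,0],[-0.0018,0,0,0,0,0],[-0.0024,0,0,0,0,0],[-0.0024,0,0,0,0,0]]}' > path.dat && python3 -m jog path.dat|f
echo '{"offsets": [[0,0,0,0,0,0],[0,0,0,0,0,0],[0,0,0,0,0,0]]}' > path.dat && python3 -m jog path.dat|f
python3 -c "
from h import *
look('l4')"
```

```text
tcp_pos: [0.572, -0.0312, 0.1933] force: [0.7, 0.2, -0.2] 
tcp_pos: [0.5721, -0.0331, 0.1932] force: [0.2, 3.6, -0.9] 
tcp_pos: [0.5721, -0.0342, 0.193] force: [-0.4, 6.5, -0.6] 
tcp_pos: [0.5721, -0.0344, 0.1931] force: [1.4, 5.7, -1.1] 
lid top 505 [0.5681 0.1777 0.2238] ((0.568773090839386, 0.17842750251293182), 0.03261282667517662)
top pan 605 152.25 lid 376 223.96
scn pan 320 151.24 lid 194 223.24
tab 0
```

```bash
f(){ grep -E "tcp|force: \["|tr '\n' ' ';echo; }
echo '{"offsets": [[-0.0005,0,0,0,0,0],[-0.001,0,0,0,0,0],[-0.0015,0,0,0,0,0],[-0.0015,0,0,0,0,0]]}' > path.dat && python3 -m jog path.dat|f
echo '{"offsets": [[0,0,0,0,0,0],[0,0,0,0,0,0],[0,0,0,0,0,0],[0,0,0,0,0,0]]}' > path.dat && python3 -m jog path.dat|f
python3 -c "
from h import *
look('l5')"
```

```text
tcp_pos: [0.5723, -0.0388, 0.1933] force: [-0.6, -0.8, -0.0] 
tcp_pos: [0.5722, -0.0385, 0.1934] force: [0.2, 0.6, -0.1] 
lid top 508 [0.568  0.1775 0.2254] ((0.5691058039665222, 0.178220734000206), 0.03261830657720566)
top pan 614 153.72 lid 373 225.79
scn pan 318 152.76 lid 195 224.58
tab 0
```

The data now agree. With the tub off and the poise at notch 1 the pan sat one notch high, and the loaded stop was at -0.05. That puts level at 155.55 mm (top view) and 154.5 mm (scene view). At notch 10 the pan is 1.8 mm below that, so one more notch is needed.

```bash
f(){ grep -E "tcp|force: \["|tr '\n' ' ';echo; }
echo '{"offsets": [[-0.0006,0,0,0,0,0],[-0.0012,0,0,0,0,0],[-0.0018,0,0,0,0,0],[-0.0024,0,0,0,0,0],[-0.003,0,0,0,0,0]]}' > path.dat && python3 -m jog path.dat|f
echo '{"offsets": [[-0.0006,0,0,0,0,0],[-0.0012,0,0,0,0,0],[-0.0018,0,0,0,0,0],[-0.0024,0,0,0,0,0],[-0.003,0,0,0,0,0]]}' > path.dat && python3 -m jog path.dat|f
echo '{"offsets": [[-0.0006,0,0,0,0,0],[-0.0012,0,0,0,0,0],[-0.0018,0,0,0,0,0],[-0.0018,0,0,0,0,0]]}' > path.dat && python3 -m jog path.dat|f
```

```text
tcp_pos: [0.5723, -0.041, 0.1933] force: [0.1, 1.0, 0.3] 
tcp_pos: [0.5724, -0.0435, 0.1933] force: [-0.3, 2.5, 0.1] 
tcp_pos: [0.5724, -0.044, 0.1931] force: [-0.8, 4.5, -0.3]
```

```bash
f(){ grep -E "tcp|force: \["|tr '\n' ' ';echo; }
echo '{"offsets": [[-0.0005,0,0,0,0,0],[-0.001,0,0,0,0,0],[-0.001,0,0,0,0,0]]}' > path.dat && python3 -m jog path.dat|f
echo '{"offsets": [[-0.0005,0,0,0,0,0],[-0.001,0,0,0,0,0],[-0.001,0,0,0,0,0]]}' > path.dat && python3 -m jog path.dat|f
```

```text
tcp_pos: [0.5724, -0.0444, 0.193] force: [-0.0, 6.7, -0.5] 
tcp_pos: [0.5725, -0.0467, 0.1931] force: [-0.3, 3.2, 0.3]
```

It crossed the ridge. Now I'll back off, lift clear and look.

```bash
echo '{"offsets": [[0.002,0,0,0,0,0],[0.004,0,0,0,0,0],[0.006,0,0,0,0,0],[0.008,0,0,0,0,0],[0.008,0,0,0,0,0]]}' > path.dat && python3 -m jog path.dat
echo '{"offsets": [[0,0,-0.02,0,0,0],[0,0,-0.05,0,0,0],[0,0,-0.08,0,0,0],[0,0,-0.12,0,0,0],[0,0,-0.15,0,0,0]]}' > path.dat && python3 -m jog path.dat >/dev/null
echo '{"offsets": [[0.04,-0.02,0,0,0,0],[0.06,-0.06,0,0,0,0],[0.06,-0.1,0,0,0,0],[0.06,-0.13,0,0,0,0],[0.06,-0.16,0,0,0,0]]}' > path.dat && python3 -m jog path.dat
echo '{"offsets": [[0,0,0,0,0,0],[0,0,0,0,0,0],[0,0,0,0,0,0],[0,0,0,0,0,0],[0,0,0,0,0,0]]}' > path.dat && python3 -m jog path.dat >/dev/null
echo '{"offsets": [[0,0,0,0,0,0],[0,0,0,0,0,0],[0,0,0,0,0,0],[0,0,0,0,0,0],[0,0,0,0,0,0]]}' > path.dat && python3 -m jog path.dat
python3 -c "
from h import *
look('l6')"
```

```text
time_s: 29.62
tcp_pos: [0.5723, -0.0398, 0.1933]
ee_rot: [0.697, 0.717, -0.0, 0.0]
force: [0.8, 0.9, 0.7]
opening: 0.0004
grasp_force: 0.0
time_s: 30.45
tcp_pos: [0.4087, 0.0156, 0.3432]
ee_rot: [0.697, 0.717, 0.0, 0.0]
force: [0.6, 0.4, 0.1]
opening: 0.0008
grasp_force: 0.0
time_s: 31.28
tcp_pos: [0.4107, 0.0158, 0.3432]
ee_rot: [0.697, 0.717, -0.0, 0.0]
force: [-0.1, 0.2, -0.6]
opening: 0.0003
grasp_force: 0.0
lid top 505 [0.5679 0.1776 0.2255] ((0.5690134167671204, 0.17804226279258728), 0.032652419060468674)
top pan 614 153.89 lid 374 225.9
scn pan 322 152.62 lid 195 224.56
tab 18 [ 0.5733 -0.0577  0.1454]
```

View pics/l6.png

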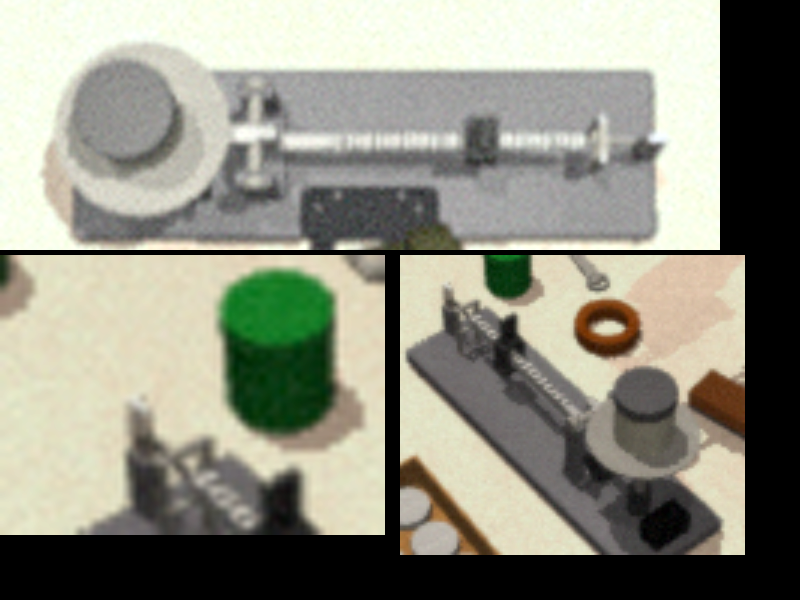

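The poise slipped back: the tab is at y=-0.058, which is notch 10, with the pan still 1.75 mm low. I'll go back and push it fully over the ridge.

```bash
echo '{"offsets": [[-0.02,0.04,0,0,0,0],[-0.035,0.08,0,0,0,0],[-0.047,0.12,0,0,0,0],[-0.047,0.161,0,0,0,0],[-0.047,0.161,0.02,0,0,0]]}' > path.dat && python3 -m jog path.dat >/dev/null
echo '{"offsets": [[0,0,0.02,0,0,0],[0,0,0.05,0,0,0],[0,0,0.07,0,0,0],[0,0,0.07,0,0,0]]}' > path.dat && python3 -m jog path.dat 
python3 -c "
from h import *
print(delta([.5722,-.036,.1935]))"
```

```text
time_s: 32.13
tcp_pos: [0.5705, -0.0263, 0.2486]
ee_rot: [0.697, 0.717, -0.003, -0.002]
force: [-1.5, -0.0, -0.2]
opening: 0.0006
grasp_force: 0.0
[-0.0097  0.0019  0.0551]
```

```bash
f(){ grep -E "tcp|force: \["|tr '\n' ' ';echo; }
echo '{"offsets": [[-0.006,0.001,0.02,0,0,0],[-0.008,0.002,0.04,0,0,0],[-0.008,0.002,0.055,0,0,0],[-0.008,0.002,0.055,0,0,0],[-0.008,0.002,0.055,0,0,0]]}' > path.dat && python3 -m jog path.dat|f
echo '{"offsets": [[-0.001,0,0,0,0,0],[-0.002,0,0,0,0,0],[-0.003,0,0,0,0,0],[-0.003,0,0,0,0,0]]}' > path.dat && python3 -m jog path.dat|f
```

```text
tcp_pos: [0.5754, -0.0345, 0.199] force: [0.6, -0.6, -0.2] 
tcp_pos: [0.5757, -0.0379, 0.1993] force: [0.6, -0.1, 0.5]
```

```bash
f(){ grep -E "tcp|force: \["|tr '\n' ' ';echo; }
echo '{"offsets": [[-0.001,-0.001,0.002,0,0,0],[-0.002,-0.002,0.004,0,0,0],[-0.003,-0.003,0.005,0,0,0],[-0.003,-0.003,0.005,0,0,0]]}' > path.dat && python3 -m jog path.dat|f
echo '{"offsets": [[-0.0006,0,0,0,0,0],[-0.0012,0,0,0,0,0],[-0.0018,0,0,0,0,0],[-0.0024,0,0,0,0,0],[-0.003,0,0,0,0,0]]}' > path.dat && python3 -m jog path.dat|f
echo '{"offsets": [[-0.0005,0,0,0,0,0],[-0.001,0,0,0,0,0],[-0.0015,0,0,0,0,0],[-0.002,0,0,0,0,0],[-0.002,0,0,0,0,0]]}' > path.dat && python3 -m jog path.dat|f
```

```text
tcp_pos: [0.5718, -0.0411, 0.1928] force: [-0.0, -1.4, -0.6] 
tcp_pos: [0.5724, -0.0434, 0.1933] force: [0.4, 1.2, -1.2] 
tcp_pos: [0.5725, -0.044, 0.1931] force: [-1.0, 4.2, -1.2]
```

```bash
f(){ grep -E "tcp|force: \["|tr '\n' ' ';echo; }
echo '{"offsets": [[-0.0005,0,0,0,0,0],[-0.001,0,0,0,0,0],[-0.0015,0,0,0,0,0],[-0.0015,0,0,0,0,0]]}' > path.dat && python3 -m jog path.dat|f
echo '{"offsets": [[-0.0005,0,0,0,0,0],[-0.001,0,0,0,0,0],[-0.0015,0,0,0,0,0],[-0.0015,0,0,0,0,0],[-0.0015,0,0,0,0,0]]}' > path.dat && python3 -m jog path.dat|f
```

```text
tcp_pos: [0.5725, -0.0454, 0.1931] force: [0.4, 5.0, -1.5] 
tcp_pos: [0.5725, -0.0502, 0.1934] force: [-0.1, 0.2, -0.7]
```

```bash
echo '{"offsets": [[0.001,0,0,0,0,0],[0.003,0,0,0,0,0],[0.006,0,0,0,0,0],[0.008,0,0,0,0,0],[0.008,0,0,0,0,0]]}' > path.dat && python3 -m jog path.dat >/dev/null
echo '{"offsets": [[0,0,-0.02,0,0,0],[0,0,-0.05,0,0,0],[0,0,-0.08,0,0,0],[0,0,-0.12,0,0,0],[0,0,-0.15,0,0,0]]}' > path.dat && python3 -m jog path.dat >/dev/null
echo '{"offsets": [[0.04,-0.02,0,0,0,0],[0.06,-0.06,0,0,0,0],[0.06,-0.1,0,0,0,0],[0.06,-0.13,0,0,0,0],[0.06,-0.16,0,0,0,0]]}' > path.dat && python3 -m jog path.dat >/dev/null
echo '{"offsets": [[0,0,0,0,0,0],[0,0,0,0,0,0],[0,0,0,0,0,0],[0,0,0,0,0,0],[0,0,0,0,0,0]]}' > path.dat && python3 -m jog path.dat >/dev/null
echo '{"offsets": [[0,0,0,0,0,0],[0,0,0,0,0,0],[0,0,0,0,0,0],[0,0,0,0,0,0],[0,0,0,0,0,0]]}' > path.dat && python3 -m jog path.dat
python3 -c "
from h import *
look('l7');look('l8')
for T in('l1','l7'):
    a=np.load(f'pics/{T}.npz');P=cloud('top',a['td'])[180:210,305:330].reshape(-1,3);k=P[(P[:,2]>.085)&(P[:,2]<.13)];print(T,len(k),k.round(3)[:14].tolist())
A=[]
for T in('l1','l6','l8'):
    a=np.load(f'pics/{T}.npz');A.append(cv2.resize(a['s'][155:180,222:252],None,fx=8,fy=8,interpolation=cv2.INTER_CUBIC))
cv2.imwrite('pics/cmp.png',np.clip(np.hstack(A)*1.8,0,255).astype(np.uint8))"
```

```text
time_s: 36.88
tcp_pos: [0.4107, 0.0148, 0.3432]
ee_rot: [0.697, 0.717, -0.0, 0.0]
force: [-0.0, 0.3, 0.0]
opening: 0.0007
grasp_force: 0.0
lid top 513 [0.5678 0.1775 0.227 ] ((0.5684705376625061, 0.17879562079906464), 0.03268860653042793)
top pan 618 155.5 lid 375 227.31
scn pan 323 154.27 lid 195 226.18
tab 23 [ 0.5762 -0.0674  0.1412]
lid top 512 [0.5679 0.1776 0.227 ] ((0.568880021572113, 0.17829105257987976), 0.0324910469353199)
top pan 613 155.58 lid 373 227.47
scn pan 327 154.42 lid 192 226.63
tab 23 [ 0.574  -0.0672  0.1421]
l1 62 [[0.592, -0.142, 0.097], [0.592, -0.145, 0.1], [0.592, -0.147, 0.102], [0.589, -0.142, 0.099], [0.589, -0.144, 0.102], [0.588, -0.147, 0.105], [0.585, -0.144, 0.103], [0.585, -0.147, 0.105], [0.583, -0.145, 0.101], [0.583, -0.148, 0.099], [0.579, -0.13, 0.102], [0.579, -0.144, 0.107], [0.58, -0.147, 0.102], [0.581, -0.179, 0.104]]
l7 52 [[0.591, -0.141, 0.103], [0.592, -0.145, 0.1], [0.592, -0.147, 0.102], [0.589, -0.142, 0.098], [0.589, -0.144, 0.102], [0.589, -0.147, 0.102], [0.585, -0.144, 0.105], [0.586, -0.148, 0.1], [0.582, -0.144, 0.105], [0.583, -0.148, 0.099], [0.58, -0.144, 0.103], [0.58, -0.148, 0.1], [0.58, -0.178, 0.106], [0.581, -0.181, 0.105]]
```

View pics/cmp.png

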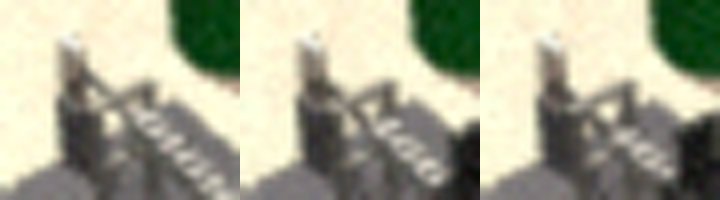

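In the comparison (left to right: pan-down stop, notch 10, notch 11) the bar sinks step by step behind the plate at (70–80,100). At notch 11 the pan is at 155.5 mm (top) and 154.3 mm (scene) against level at 155.55 and 154.5. The tab top is at 142 mm, which is its level height, and the hand is clear.

```bash
python3 -c "
from cell import bot
print(bot.hand_in())"
```

```text
the job is handed in; nothing more can be done
None
```

The tub stands upright in the middle of the pan and the beam floats level with the poise at the 110 mm notch, so the tub weighs about 275 g in all, container included; I judged level from pan and tab heights because the cameras could not resolve the index lines.

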